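# Hang the steel caddy on the bench rail

### The job

Hang the steel caddy that has the angled strip along its back on the cleat of the white rail board: tip its front up so that the strip goes down behind the cleat's edge at a place clear of the sprung buffer, then lower the front until it hangs level and locked. Slide it gently along the cleat towards the buffer until it presses the buffer's spring pin in a little but not to its end, and let go of it there. Do not force anything and leave everything else where it stands.

Things in the scene. Friction and masses are not known exactly. Their poses are not given: they have to be found in the camera images.
- caddy: Open steel caddy, 120 long (own x), 80 deep (own y), walls 50 high and 4 mm thick, 0.29 to 0.55 kg. Origin: centre of its underside; z up; +y is its back. The back wall (outer face y 40) rises to z 80; from its top an angled strip slopes down and backwards, see strip_tip. Take it by the black tab. Let go near home, its weight slides it home; friction then holds it against the pin.
- caddy_grip (a point): Grip point on the caddy's tab, 103 mm above its underside, over its centre. The tab is a black plate 70 mm along x, 10 mm thick in y, from 56 to 118 mm high. Axes as the caddy.
- strip_tip (a point): Middle of the lower edge of the caddy's angled strip, at (0, 58.5, 60) mm in the caddy. The strip is 4 mm thick, 120 mm long and slopes at 45 degrees; its centreline runs from (y 39, z 79.5) down to here, leaving a V gap open downwards between it and the back wall. Axes as the caddy.
- board: White fixed rail board, 360 long (own x), 165 mm high, standing on the bench. Origin: on its front face, mid-length, at bench height; -y points out of the face, z up. A batten 25 mm thick, z 60 to 105, bears against the back of the hung caddy. Hung home, the caddy's x and y axes point like the board's, its underside is about 73 mm above the bench, its back wall 25 mm off the face.
- cleat_lip (a point): Middle of the free upper edge of the cleat, 20 mm in front of the face, 140 mm above the bench. The cleat is a 5 mm aluminium plate along the whole board that slopes up and out at 45 degrees, from the face at z 120 to here; the groove behind it is open upwards. When the caddy hangs home, its strip_tip line is about 13.5 mm behind (+y) and 7 mm below this line. Axes as the board.
- buffer: Grey buffer block at the board's -x end; origin and axes as the board's; its inner face at x -145 mm. From it a rubber pad 18 mm across on a spring pin stands out towards +x, axis 55 mm before the face, 118 mm above the bench. The pad's face is anywhere from x -118 to -90, set anew each time and not measured: feel for it. It yields up to 10 mm at 0.5 N per mm, then is rigid.
- plain_tote: Look-alike steel tote without back strip and with all walls 50 mm high, 120 x 80 mm, black tab to 118 mm; a bystander. Origin: centre of its underside.
- flask_a: Volumetric flask, 94 mm across, 226 mm high; a bystander. Origin: centre of its underside.
- flask_b: Second volumetric flask, same size; a bystander. Origin: centre of its underside.
- wash_bottle: Plastic wash bottle, 66 mm across, 190 mm high, with bent spout; a bystander. Origin: centre of its underside.
- cylinder: Measuring cylinder, foot 68 mm across, 215 mm high; a bystander. Origin: centre of its underside.
- beaker: Small glass beaker, 52 mm across, 55 mm high; a bystander. Origin: centre of its underside.
- dish: Glass dish, 64 mm across, 14 mm high; a bystander. Origin: centre of its underside.
- tip_box: Grey tip box 80 x 55 x 45 mm; a bystander. Origin: centre of its underside.
Not all that is in view belongs to the job. What is shaped like the caddy but blue or yellow is not meant.

How it is judged:
On the way, in this order (a step that is already met when the one before it is completed fails the run):
1. the caddy, with its front tipped up by at least 8 degrees, has its strip's lower edge down behind the cleat's edge (angle between caddy's own z axis and vertical above 0.14 rad and z of strip_tip in the frame of cleat_lip below 0 m and y of strip_tip in the frame of cleat_lip between 0.002 and 0.022 m and y of board in the frame of caddy above 0.066 m and angle between the x axis of caddy and the x axis of board, either way round below 0.15 rad), for 0.1 s.
2. it is lowered and hangs level, strip home on the cleat, clear of the buffer (angle between caddy's own z axis and vertical below 0.08 rad and angle between the x axis of caddy and the x axis of board, either way round below 0.08 rad and y of strip_tip in the frame of cleat_lip between 0.009 and 0.018 m and z of strip_tip in the frame of cleat_lip between -0.011 and -0.003 m and contact force between caddy and board above 0.5 N and contact force between caddy and buffer below 0.05 N), for 0.2 s.
3. slid along the cleat, it presses the buffer's pin in (angle between caddy's own z axis and vertical below 0.08 rad and angle between the x axis of caddy and the x axis of board, either way round below 0.08 rad and y of strip_tip in the frame of cleat_lip between 0.009 and 0.018 m and z of strip_tip in the frame of cleat_lip between -0.011 and -0.003 m and contact force between caddy and buffer above 0.6 N), for 0.2 s.
At the end, for the whole second after the job is handed in: The caddy hangs at rest and released on the cleat, level and parallel to the board within 4.5 degrees, the strip's lower edge 9 to 18 mm behind and 3 to 11 mm below the cleat's edge, and still presses on the buffer's pin (over 0.05 N) (angle between caddy's own z axis and vertical below 0.08 rad and angle between the x axis of caddy and the x axis of board, either way round below 0.08 rad and y of strip_tip in the frame of cleat_lip between 0.009 and 0.018 m and z of strip_tip in the frame of cleat_lip between -0.011 and -0.003 m and contact force between caddy and buffer above 0.05 N and linear speed of caddy below 0.02 m/s and contact force between the fingers and caddy below 0.05 N); the robot touches nothing.
It fails at once if the caddy is forced on the board (over 60 N, all contacts added up) (contact force between caddy and board above 60 N).
It fails at once if the buffer pin is driven to its end (over 8 N) (contact force between caddy and buffer above 8 N).
It fails at once if another thing is disturbed (moved over 25 mm) (distance of any of plain_tote, flask_a, flask_b, wash_bottle, cylinder, beaker, dish, tip_box from where it was at the start of the episode above 0.025 m).
It also fails if it takes over 72 s, if anything falls off the work surface, if the arm or the gripper's body presses on something with over 40 N, if the wrist force passes 120 N, or if a joint passes its speed limit or range.

### The arm

A 6-joint arm with a two-finger parallel gripper is mounted at the origin on the work surface. World frame = base frame: x ahead of the robot, y to its left, z up, the work surface at z = 0. Lengths are in m, angles in rad, forces in N, time in s.
With the tool pointing down it reaches from about 0.375 to 0.975 m from the base axis. Payload 3.8 kg.
Tool frame: the origin (TCP) lies at the very end of the fingers, on their centre line; the grasp point (between the pads) lies 19 mm behind it (bot.pinch_z is the distance from the TCP to the grasp point, in m); x points along the fingers, y is the direction in which the jaws open and shut, and the axes are right-handed (so a half turn about x gives the same grasp; the last joint's range is limited). The gripper opens to 85 mm and grips with 20 to 120 N. Pads are 22 mm wide; open, the fingers measure 114 mm over their backs; the gripper's body (76 mm by 85 mm) begins 54 mm behind the grasp point. The pads swing forward as they close: fully open they stand 13 mm farther back than shut.
Start: joints at [1.144, 0.264, 1.604, -0, 1.274, -0.037], TCP at [0.256, 0.624, 0.195] pointing down, gripper open.
Joint ranges: [-2.63, 2.63], [-0.94, 2.18], [0.31, 2.57], [-1.31, 4.45], [0, 2.66], [-2.55, 2.55]. Speed limits (rad/s): [2.57, 2.57, 3.14, 3.14, 3.14, 3.14].

### API

Orientations are given as a rotation vector (axis times angle).
In Python, from workcell import monitor, imaging, finish_job, bot gives the robot as it stands.
- The arm moves only by the tool jog_arm, never from a script. Its argument "rows" is a list of rows, each a list of 7 numbers: the shift along the tool's x, y, z in m, then the turn, a rotation vector about the tool's x, y, z in rad, then the opening in per cent of the stroke, from 0 (shut) to 100 (fully open). A call has 1 to 20 rows; each row is the pose to reach, as a shift and turn from the pose measured when the call began, along the tool's axes at that moment; what a row does not reach only later rows make up. A row lasts 1/10 s, in which the tool goes at most 50 mm and 8.59 degrees, less where a joint would pass 70% of its speed; a pose out of reach is approached as far as the arm can. A call with a gripper value outside its range is refused whole. The fingers move at their own pace and stop on an object; "force" is the grip in N (left out, the last holds). Time passes only in rows, so rows that repeat a pose let the fingers close. It gives the time, the measured TCP pose, the force and the opening at its end, in the units of the state.
- monitor.read_state(): the state, without advancing time (a new reading comes with each control period).
- imaging.read_camera(name): name is "scene" or "top"; returns the picture (480x640x3 uint8, blue, green, red); there is no depth.
- imaging.camera_params(name): a dict with "fx", "fy", "cx", "cy" (pixels), "k1" (the pictures are not rectified: a ray, as slopes to the right and down, at radius r is drawn at 1 + k1 r^2 times it, then the intrinsics apply), "T" (4x4, takes a point from camera to world coordinates). Camera axes: x right, y down, z forward; pixel columns grow to the right and rows downward; lengths in m; the calibration is good to about 2 mm. A picture is of the moment at which its call begins. camera_params takes no time and is no camera call.
- finish_job(): hands the job in, once; it reports no verdict.
The state is a dict: "time": time; "q": joint angles; "joint_vel": joint speeds; "joint_torque": joint torques, N m; "tool_pos": TCP position; "tcp_rot": TCP orientation; "wrist_force": force on the tool from outside, world axes, zero at the start; "torque": the same for the moment, N m; "width": opening from 0.0 (shut) to 1.0 (fully open).
Only numpy, scipy, OpenCV 4.12 (cv2) and the standard library are available. Lean on these libraries where they do the work, as an engineer would, in place of code of your own. Each camera call takes 0.05 s, during which the arm holds its last target. There are 200 camera calls.

## Working session

There is one attempt and no reset: what is moved stays moved. The work goes in short steps, Python scripts to look and compute and a tool call to move; the robot and the scene stay as the last step left them, time stands still between calls to the robot, and variables do not carry over. Pictures are saved under pics/ and viewed, about 8 in all and at most 12, crops included, and the job is handed in when it is done.

Besides the shell and the picture viewer there is one more tool, called after "Request:" as name(argument=value, ...) on one line, values as JSON. jog_arm: Moves the arm, as the interface text tells. Its arguments: {"type":"object","properties":{"rows":{"type":"array","items":{"type":"array","items":{"type":"number"}}},"force":{"type":"number"}},"required":["rows"]}

```bash
mkdir -p pics; ls; python3 - <<'E'
from workcell import monitor, imaging, bot
import cv2
for n in("scene","top"):
    cv2.imwrite(f"pics/{n}0.png",imaging.read_camera(n)); p=imaging.camera_params(n); print(n,p)
print(monitor.read_state()); print(bot.pinch_z)
E
```

```text
pics
scene {'fx': 622.8642021463339, 'fy': 622.8642021463339, 'cx': 311.96136368545154, 'cy': 240.0323853407198, 'k1': 0.054157460621749066, 'T': array([[-1.61319605e-01,  7.10222716e-01, -6.85244248e-01,
         1.49331095e+00],
       [ 9.86902177e-01,  1.15896012e-01, -1.12215007e-01,
         4.86238675e-02],
       [-2.80571193e-04, -6.94371521e-01, -7.19616643e-01,
         1.11730505e+00],
       [ 0.00000000e+00,  0.00000000e+00,  0.00000000e+00,
         1.00000000e+00]])}
top {'fx': 593.9965587608859, 'fy': 593.9965587608859, 'cx': 325.59474474991407, 'cy': 242.48463366988238, 'k1': -0.05900932966670332, 'T': array([[-0.03667039, -0.97693589,  0.21036054,  0.2108129 ],
       [-0.99932167,  0.03656214, -0.00440507, -0.11583794],
       [-0.00338776, -0.21037938, -0.97761395,  1.54413839],
       [ 0.        ,  0.        ,  0.        ,  1.        ]])}
{'time': 0.1, 'q': array([ 1.14410053e+00,  2.64711474e-01,  1.60526145e+00, -1.77791275e-05,
        1.27373740e+00, -3.68938144e-02]), 'joint_vel': array([ 0.00044934, -0.00270568, -0.00302957, -0.00099295,  0.00145672,
        0.00013353]), 'joint_torque': array([ 1.28584692e-03, -5.16706789e+01, -3.68589234e+01,  8.52835115e-06,
        6.32253330e-03, -4.06627760e-05]), 'tool_pos': array([0.2561915 , 0.62366787, 0.19335098]), 'tcp_rot': array([ 0.30418409,  1.54954984, -0.30744479]), 'wrist_force': array([0.08624241, 0.12737067, 0.24281815]), 'torque': array([ 0.02992281,  0.00575685, -0.03537694]), 'width': 0.9978205854503752}
0.0187
```

View pics/scene0.png

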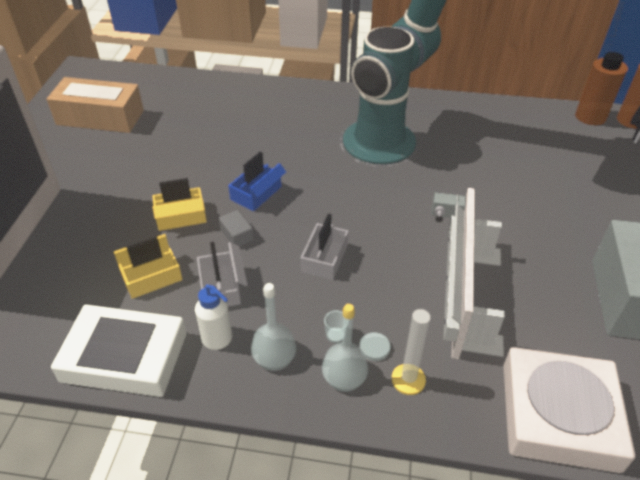

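View pics/top0.png

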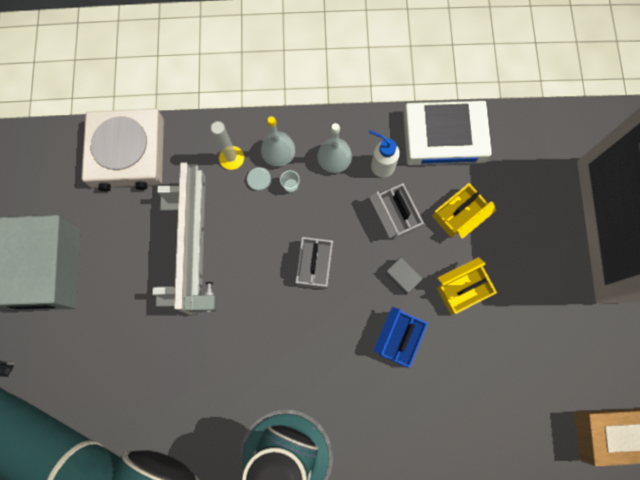

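The top view shows two steel candidates, at about (315,262) and (397,210), with the board on the left at about (190,238). I'll zoom in on both.

```bash
python3 - <<'E'
import cv2,numpy as np
t=cv2.imread("pics/top0.png");s=cv2.imread("pics/scene0.png")
a=cv2.resize(t[170:320,270:470],(800,600),interpolation=cv2.INTER_CUBIC)
a=cv2.resize(t[175:300,280:440],None,fx=5,fy=4.8,interpolation=cv2.INTER_CUBIC)[:,:800]
cv2.imwrite("pics/c1.png",cv2.resize(t[170:290,280:440],(800,600),interpolation=cv2.INTER_CUBIC))
cv2.imwrite("pics/c2.png",cv2.resize(t[155:320,145:255],(400,600),interpolation=cv2.INTER_CUBIC))
cv2.imwrite("pics/c3.png",cv2.resize(s[200:320,190:350],(800,600),interpolation=cv2.INTER_CUBIC))
E
```

```text
(no output)
```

View pics/c1.png

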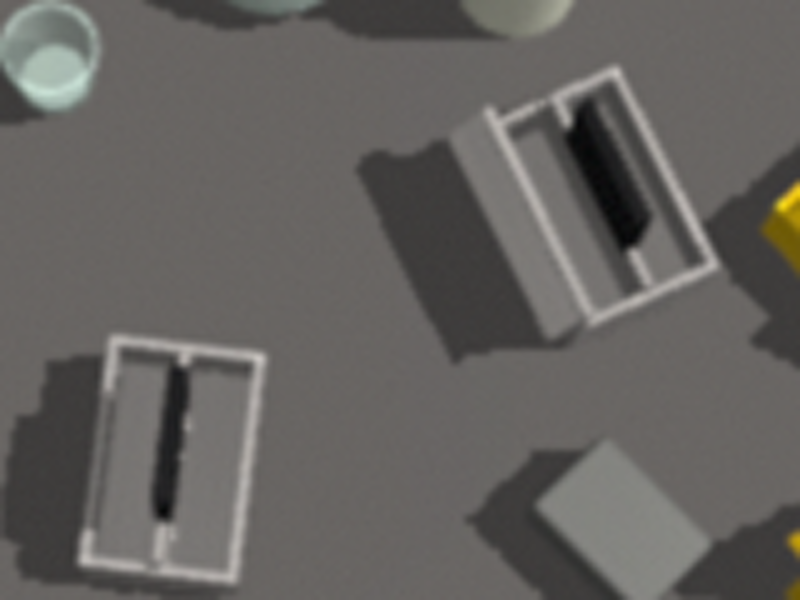

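View pics/c2.png

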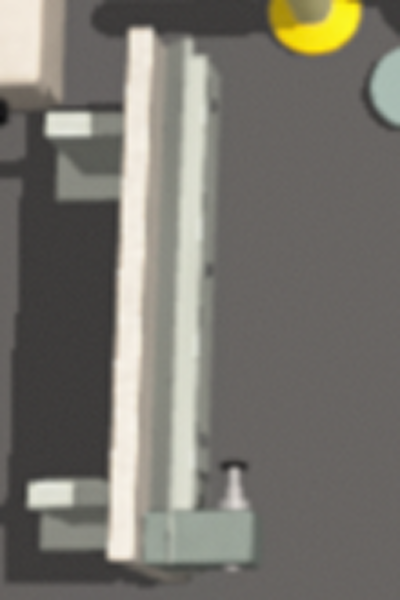

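```bash
cat > h.py <<'E'
import numpy as np,cv2
from workcell import imaging
from scipy.optimize import least_squares
P={n:imaging.camera_params(n) for n in("top","scene")}
def proj(n,X):
    p=P[n];T=p["T"];c=(np.atleast_2d(X)-T[:3,3])@T[:3,:3]
    s=c[:,:2]/c[:,2:];s=s*(1+p["k1"]*(s**2).sum(1,keepdims=True))
    return s*[p["fx"],p["fy"]]+[p["cx"],p["cy"]]
def world(o,L):
    x,y,a=o;L=np.atleast_2d(L)/1000.
    return np.c_[x+np.cos(a)*L[:,0]-np.sin(a)*L[:,1],y+np.sin(a)*L[:,0]+np.cos(a)*L[:,1],L[:,2]]
def fit(obs,x0):
    r=least_squares(lambda o:np.concatenate([(proj(n,world(o,l))-u).ravel() for n,l,u in obs]),x0)
    return r.x,r.fun.reshape(-1,2).round(1)
def draw(im,n,o,segs,col,roi,k):
    x0,y0=roi
    for a,b in segs:
        q=(proj(n,world(o,[a,b]))-[x0,y0]+.5)*k
        cv2.line(im,tuple(int(v) for v in q[0]),tuple(int(v) for v in q[1]),col,1,cv2.LINE_AA)
B=[((-180,0,165),(180,0,165)),((-180,-20,140),(180,-20,140)),((-180,-25,105),(180,-25,105)),((-180,-25,60),(180,-25,60)),((180,0,165),(180,0,0)),((180,0,120),(180,-20,140)),((-145,-55,118),(-105,-55,118))]
C=[((-60,40,80),(60,40,80)),((-60,58.5,60),(60,58.5,60)),((-60,-40,50),(60,-40,50)),((-60,-40,0),(60,-40,0)),((-60,-40,50),(-60,40,50)),((60,-40,50),(60,40,50)),((-35,5,118),(35,5,118)),((-35,-5,118),(35,-5,118)),((-35,-5,118),(-35,5,118)),((35,-5,118),(35,5,118))]
E
cat > m.py <<'E'
from h import *
c=lambda u,v:[280+u/5-.5,170+v/5-.5]
b=lambda u,v:[145+u/3.636-.5,155+v/3.636-.5]
oc,rc=fit([("top",(60,40,80),c(488,108)),("top",(-60,40,80),c(592,327)),("top",(60,-40,50),c(617,66)),("top",(-60,-40,50),c(718,266))],[.6,-.3,.4])
ob,rb=fit([("top",(180,0,165),b(155,28)),("top",(-180,0,165),b(137,560))],[.6,.2,0])
print(oc,rc.tolist(),ob,rb.tolist())
t=cv2.imread("pics/top0.png");s=cv2.imread("pics/scene0.png")
def panel(im,n,roi,k):
    x,y,w,h=roi;a=cv2.resize(im[y:y+h,x:x+w],None,fx=k,fy=k,interpolation=cv2.INTER_CUBIC)
    draw(a,n,ob,B,(0,0,255),(x,y),k);draw(a,n,oc,C,(0,255,0),(x,y),k);return a
A=panel(t,"top",(165,155,60,165),3.6);D=panel(s,"scene",(430,180,80,190),3.1)
E1=panel(t,"top",(360,175,75,70),4);E2=panel(s,"scene",(190,235,60,70),4)
H=600;W=np.zeros((H,800,3),np.uint8);x=0
for col in ((A,),(D,),(E1,E2)):
    y=0
    for a in col: W[y:y+a.shape[0],x:x+a.shape[1]]=a[:H-y,:800-x];y+=a.shape[0]+5
    x+=max(a.shape[1] for a in col)+5
cv2.imwrite("pics/ov.png",W)
E
python3 m.py
```

```text
[ 0.61380309 -0.31871742  0.39886559] [[-0.4, 0.9], [-0.4, -1.7], [0.2, 0.4], [0.6, 0.5]] [ 0.5424599   0.21429815 -0.01933581] [[-0.0, -0.1], [0.0, 0.1]]
```

View pics/ov.png

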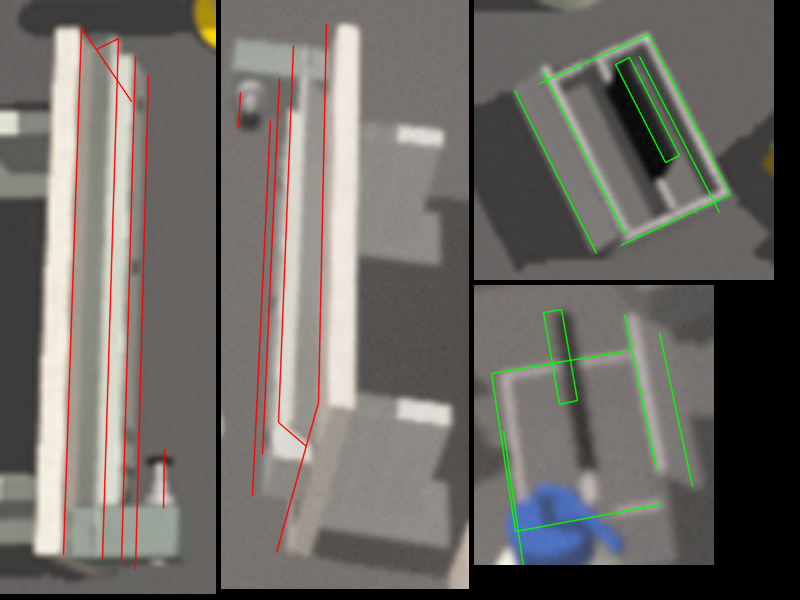

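```bash
cat >> h.py <<'E'
def ground(n,uv,z):
    return least_squares(lambda o:(proj(n,[o[0],o[1],z])-uv).ravel(),[.6,0]).x.round(4)
from scipy.spatial.transform import Rotation as R
E
python3 - <<'E'
from h import *
from workcell import monitor
d=lambda u,v:[430+(u-221)/3.1-.5,180+v/3.1-.5]
b=lambda u,v:[145+u/3.636-.5,155+v/3.636-.5]
T=[("top",(180,0,165),b(155,28)),("top",(-180,0,165),b(137,560))]
S=[("scene",(-180,0,165),d(335,24)),("scene",(180,0,165),d(331,405))]
for o in(T,S,T+S):
    print(fit(o,[.55,.2,0]))
e=lambda u,v:[190+(u-474)/4-.5,235+(v-285)/4-.5]
print("caddy scene",fit([("scene",(-60,40,80),e(630,315)),("scene",(60,40,80),e(664,468)),("scene",(-60,-40,50),e(500,375))],[.6,-.3,.4]))
print("pad",ground("top",b(234,460),.118),ground("top",b(234,460),.127))
for k,uv,z in(("bottle",(386,160),0.05),("cyl",(231,158),0),("flaskA",(335,157),.05),("flaskB",(277,150),.05),("dish",(259,179),.01),("beaker",(289,181),.03),("tote",(315,262),.03)): print(k,ground("top",uv,z))
s=monitor.read_state();M=R.from_rotvec(s["tcp_rot"]).as_matrix();print(M.round(3),s["time"])
E
```

```text
(array([ 0.5424599 ,  0.21429815, -0.01933581]), array([[-0. , -0.1],
       [ 0. ,  0.1]]))
(array([ 0.5428405 ,  0.22115926, -0.0144932 ]), array([[-0. ,  0.1],
       [ 0. , -0.1]]))
(array([ 0.54295846,  0.21833828, -0.01427649]), array([[-2. , -0.2],
       [-1.3, -0.1],
       [-1.3,  0. ],
       [-1.5, -0.2]]))
caddy scene (array([ 0.61316529, -0.31457165,  0.40660186]), array([[ 0.2, -0.1],
       [ 0.1,  0.2],
       [-0.4, -0.1]]))
pad [0.4326 0.1647] [0.4312 0.1629]
bottle [ 0.7503 -0.2911]
cyl [0.7905 0.1287]
flaskA [ 0.7637 -0.1561]
flaskB [ 0.7894 -0.0023]
dish [0.7235 0.0511]
beaker [ 0.7081 -0.0312]
tote [ 0.486  -0.0933]
[[-0.001  0.38   0.925]
 [-0.002  0.925 -0.38 ]
 [-1.    -0.002 -0.   ]] 0.1
```

```bash
cat >> h.py <<'E'
from workcell import monitor
K=np.array([[0,0,1],[0,1,0],[-1,0,0.]])
TC=np.array([0,0,.0843])
def rel(p,M):
    s=monitor.read_state();M0=R.from_rotvec(s["tcp_rot"]).as_matrix()
    print(np.r_[M0.T@(np.array(p)-s["tool_pos"]),R.from_matrix(M0.T@M).as_rotvec()].round(4).tolist())
def caddy(p,yaw,th): # tool pose for caddy origin p, yaw, front-up th
    C=(R.from_euler("z",yaw)*R.from_euler("x",-th)).as_matrix()
    return np.array(p)+C@TC, C@K
E
python3 - <<'E'
from h import *
for z in(.3,.0):
    rel(*caddy([.6135,-.317,z],.402,0))
E
```

```text
[-0.1894, -0.7347, 0.6879, -0.7918, -0.0009, 0.002]
[0.1106, -0.7341, 0.688, -0.7918, -0.0009, 0.002]
```

Request:
jog_arm(rows=[[-0.05,0,0,0,0,0,50],[-0.1,0,0,0,0,0,50],[-0.15,0,0,0,0,0,50],[-0.19,0,0,0,0,0,50],[-0.19,-0.7347,0.688,-0.7918,0,0,50],[-0.19,-0.7347,0.688,-0.7918,0,0,50],[-0.19,-0.7347,0.688,-0.7918,0,0,50],[-0.19,-0.7347,0.688,-0.7918,0,0,50],[-0.19,-0.7347,0.688,-0.7918,0,0,50],[-0.19,-0.7347,0.688,-0.7918,0,0,50],[-0.19,-0.7347,0.688,-0.7918,0,0,50],[-0.19,-0.7347,0.688,-0.7918,0,0,50],[-0.19,-0.7347,0.688,-0.7918,0,0,50],[-0.19,-0.7347,0.688,-0.7918,0,0,50],[-0.19,-0.7347,0.688,-0.7918,0,0,50],[-0.19,-0.7347,0.688,-0.7918,0,0,50],[-0.19,-0.7347,0.688,-0.7918,0,0,50],[-0.19,-0.7347,0.688,-0.7918,0,0,50],[-0.19,-0.7347,0.688,-0.7918,0,0,50],[-0.19,-0.7347,0.688,-0.7918,0,0,50]])

```text
time: 2.1
tool_pos: [0.5389, -0.1222, 0.3841]
tcp_rot: [-0.316, 1.549, 0.314]
wrist_force: [1.7, 0.8, 0.2]
width: 0.5
```

```bash
python3 - <<'E'
from h import *
for z in(.3,.08,.0):
    rel(*caddy([.6135,-.317,z],.402,0))
E
```

```text
[-0.0, -0.2085, -0.0075, -0.0004, -0.0018, 0.0009]
[0.22, -0.2083, -0.0071, -0.0004, -0.0018, 0.0009]
[0.3, -0.2082, -0.007, -0.0004, -0.0018, 0.0009]
```

Request:
jog_arm(rows=[[0,-0.208,-0.007,0,0,0,45],[0,-0.208,-0.007,0,0,0,45],[0,-0.208,-0.007,0,0,0,45],[0,-0.208,-0.007,0,0,0,45],[0,-0.208,-0.007,0,0,0,45],[0.05,-0.208,-0.007,0,0,0,45],[0.1,-0.208,-0.007,0,0,0,45],[0.15,-0.208,-0.007,0,0,0,45],[0.2,-0.208,-0.007,0,0,0,45],[0.22,-0.208,-0.007,0,0,0,45],[0.22,-0.208,-0.007,0,0,0,45]])

```text
time: 3.2
tool_pos: [0.6098, -0.314, 0.158]
tcp_rot: [-0.311, 1.557, 0.321]
wrist_force: [0.1, 0.0, 0.2]
width: 0.452
```

```bash
python3 - <<'E'
from h import *
t=imaging.read_camera("top");s=imaging.read_camera("scene")
a=cv2.resize(t[150:250,350:450],(400,400),interpolation=cv2.INTER_CUBIC);b=cv2.resize(s[195:295,165:265],(400,400),interpolation=cv2.INTER_CUBIC)
tp=monitor.read_state()["tool_pos"];print(tp)
for im,n,o in((a,"top",(350,150)),(b,"scene",(165,195))):
    draw(im,n,(.6135,-.317,.402),C,(0,255,0),o,4)
    q=(proj(n,tp)[0]-o+.5)*4;cv2.circle(im,tuple(int(v) for v in q),4,(0,0,255),1)
cv2.imwrite("pics/g1.png",np.hstack([a,b]))
E
```

```text
[ 0.6136254  -0.31627841  0.16458725]
```

View pics/g1.png

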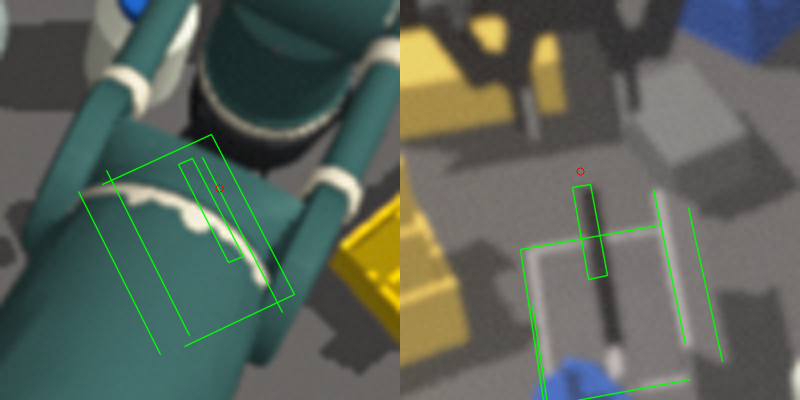

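```bash
python3 - <<'E'
from h import *
s=imaging.read_camera("scene")
o=(180,190);b=cv2.resize(s[190:290,180:260],(640,800),interpolation=cv2.INTER_CUBIC)[:600]
st=monitor.read_state();tp=st["tool_pos"];M=R.from_rotvec(st["tcp_rot"]).as_matrix()
b=cv2.convertScaleAbs(b,alpha=1.8,beta=20)
for dy in(-.024,0,.024):
  for dx in(0,-.0187):
    q=(proj("scene",tp+M@[dx,dy,0])[0]-o+.5)*8;cv2.circle(b,tuple(int(v) for v in q),5,(0,0,255),1)
print(proj("scene",[0,0,0]),proj("top",[0,0,0.0]),tp)
cv2.imwrite("pics/g2.png",b)
E
```

```text
[[377.75801411 141.14888503]] [[284.24682924 457.69222855]] [ 0.61473515 -0.316986    0.16646787]
```

View pics/g2.png

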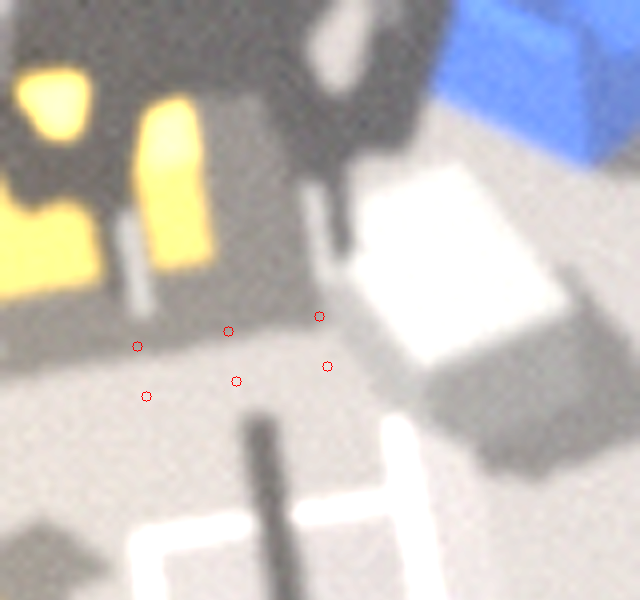

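Request:
jog_arm(rows=[[0.02,0,0,0,0,0,32],[0.04,0,0,0,0,0,32],[0.06,0,0,0,0,0,32],[0.08,0,0,0,0,0,32],[0.092,0,0,0,0,0,32],[0.092,0,0,0,0,0,32],[0.092,0,0,0,0,0,32]])

```text
time: 4.05
tool_pos: [0.616, -0.3178, 0.0763]
tcp_rot: [-0.319, 1.545, 0.311]
wrist_force: [-0.0, -0.4, -0.6]
width: 0.32
```

```bash
python3 - <<'E'
from h import *
s=imaging.read_camera("scene")
b=cv2.resize(s[205:305,165:265],(600,600),interpolation=cv2.INTER_CUBIC)
st=monitor.read_state();print(st["tool_pos"],st["wrist_force"],st["width"])
b=cv2.convertScaleAbs(b,alpha=1.6,beta=20)
cv2.imwrite("pics/g3.png",b)
E
```

```text
[ 0.61623692 -0.31799131  0.07663692] [ 0.26936735 -0.23718865 -0.45942435] 0.3217810874407698
```

View pics/g3.png

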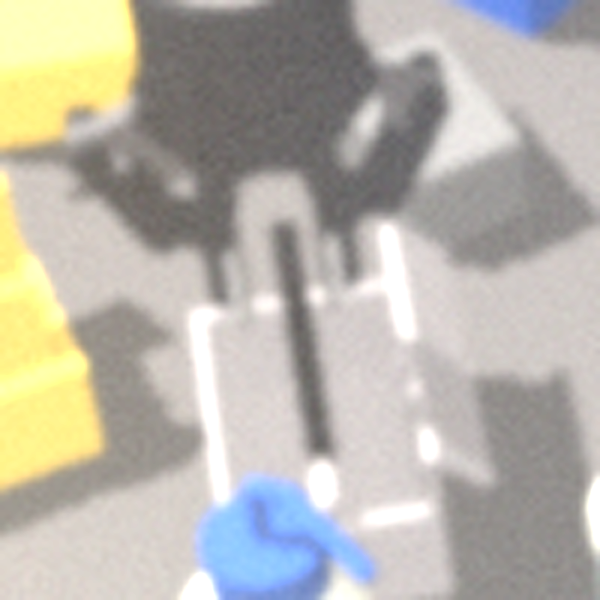

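Request:
jog_arm(rows=[[0.012,0,0,0,0,0,32],[0.012,0,0,0,0,0,32],[0.012,0,0,0,0,0,0],[0.012,0,0,0,0,0,0],[0.012,0,0,0,0,0,0],[0.012,0,0,0,0,0,0],[0.012,0,0,0,0,0,0],[0.012,0,0,0,0,0,0]], force=50)

```text
time: 4.9
tool_pos: [0.6161, -0.3179, 0.0643]
tcp_rot: [-0.319, 1.545, 0.311]
wrist_force: [-0.4, 0.5, -3.4]
width: 0.098
```

```bash
python3 - <<'E'
from h import *
s=imaging.read_camera("scene")
o=(165,205);b=cv2.resize(s[205:305,165:265],(600,600),interpolation=cv2.INTER_CUBIC)
st=monitor.read_state();tp=st["tool_pos"];M=R.from_rotvec(st["tcp_rot"]).as_matrix();print(tp,st["tcp_rot"],st["wrist_force"],st["width"])
b=cv2.convertScaleAbs(b,alpha=1.6,beta=20)
for dx in(0,-.0187):
    q=(proj("scene",tp+M@[dx,0,0])[0]-o+.5)*6;cv2.circle(b,tuple(int(v) for v in q),5,(0,0,255),1)
cv2.imwrite("pics/g4.png",b)
E
```

```text
[ 0.61609479 -0.31796399  0.06435956] [-0.3189914   1.54481699  0.31123726] [ 0.04338367  0.25445541 -2.79362774] 0.10260006907067099
```

View pics/g4.png

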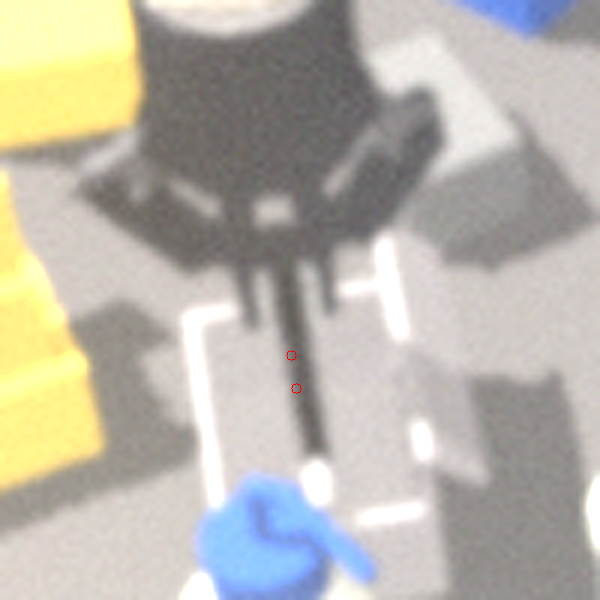

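Request:
jog_arm(rows=[[-0.01,0,0,0,0,0,0],[-0.02,0,0,0,0,0,0],[-0.04,0,0,0,0,0,0],[-0.06,0,0,0,0,0,0],[-0.09,0,0,0,0,0,0],[-0.12,0,0,0,0,0,0],[-0.15,0,0,0,0,0,0],[-0.17,0,0,0,0,0,0],[-0.17,0,0,0,0,0,0],[-0.17,0,0,0,0,0,0]])

```text
time: 5.95
tool_pos: [0.6158, -0.3174, 0.2354]
tcp_rot: [-0.32, 1.543, 0.31]
wrist_force: [-0.5, 0.9, -3.1]
width: 0.104
```

```bash
python3 - <<'E'
from h import *
st=monitor.read_state();tp=st["tool_pos"];M=R.from_rotvec(st["tcp_rot"]).as_matrix();print(tp,st["tcp_rot"],st["wrist_force"],st["torque"],st["width"])
s=imaging.read_camera("scene");t=imaging.read_camera("top")
a=cv2.resize(s[170:290,150:270],(400,400),interpolation=cv2.INTER_CUBIC)
b=cv2.resize(t[120:240,360:480],(400,400),interpolation=cv2.INTER_CUBIC)
k=400/120
Cm=M@K.T
for im,n,o in((a,"scene",(150,170)),(b,"top",(360,120))):
  for zt in(.0643,):
    for p,q in C:
      w=tp+(np.array([p,q])/1000-[0,0,zt])@Cm.T
      u=(proj(n,w)-o+.5)*k;cv2.line(im,tuple(int(v) for v in u[0]),tuple(int(v) for v in u[1]),(0,255,0),1,cv2.LINE_AA)
cv2.imwrite("pics/g5.png",cv2.convertScaleAbs(np.hstack([a,b]),alpha=1.4,beta=10))
E
```

```text
[ 0.61576503 -0.31740941  0.23539844] [-0.32000736  1.54332397  0.3101782 ] [-0.46251127  0.9351209  -3.05799006] [-0.02315369  0.02703276  0.01183781] 0.10389994788507805
```

View pics/g5.png

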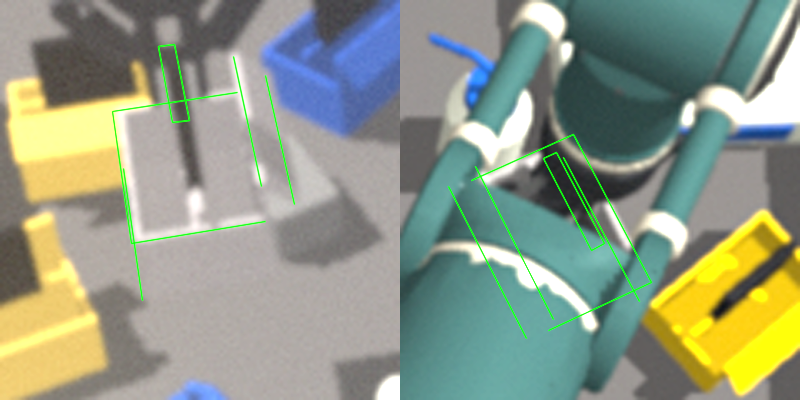

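```bash
cat >> h.py <<'E'
TC=np.array([0,0,.0643]); BO=(.5427,.217,-.016)
def tip(a,b,th,x=-15): # tip rel lip, mm
    L=R.from_euler("x",-th).apply([0,58.5,60])
    p=np.array([x,-20+a,140+b])-L
    rel(*caddy(world(BO,p)[0],BO[2],th))
def where():
    s=monitor.read_state();M=R.from_rotvec(s["tcp_rot"]).as_matrix()@K.T
    o=s["tool_pos"]-M@TC;t=o+M@[0,.0585,.06]
    B=R.from_euler("z",BO[2]).as_matrix();d=B.T@(t-[BO[0],BO[1],0])*1000
    e=R.from_matrix(B.T@M).as_euler("zyx")
    print("t",s["time"],"tip x %.1f a %.1f b %.1f"%(d[0],d[1]+20,d[2]-140),"yaw,pit,tilt",e.round(3),"F",(B.T@s["wrist_force"]).round(2),"w",round(s["width"],3))
E
python3 - <<'E'
from h import *
where();tip(12,60,.21)
E
```

```text
t 6.05 tip x 56.6 a -459.0 b 88.0 yaw,pit,tilt [ 0.418 -0.001 -0.003] F [ 0.53 -0.24 -4.39] w 0.101
[0.0146, 0.4666, 0.1029, 0.4163, 0.0446, -0.2039]
```

Request:
jog_arm(rows=[[0,0.02,0.005,0.02,0,-0.01,0],[0,0.05,0.011,0.045,0.005,-0.022,0],[0,0.09,0.02,0.08,0.009,-0.04,0],[0,0.13,0.029,0.116,0.012,-0.057,0],[0,0.17,0.037,0.152,0.016,-0.074,0],[0,0.21,0.046,0.187,0.02,-0.092,0],[0,0.25,0.055,0.223,0.024,-0.109,0],[0,0.29,0.064,0.259,0.028,-0.127,0],[0,0.33,0.073,0.294,0.031,-0.144,0],[0,0.37,0.082,0.33,0.035,-0.162,0],[0.005,0.41,0.09,0.366,0.039,-0.179,0],[0.01,0.44,0.097,0.393,0.042,-0.192,0],[0.0146,0.46,0.1015,0.41,0.044,-0.201,0],[0.0146,0.4666,0.1029,0.4163,0.0446,-0.2039,0],[0.0146,0.4666,0.1029,0.4163,0.0446,-0.2039,0],[0.0146,0.4666,0.1029,0.4163,0.0446,-0.2039,0]])

```text
time: 7.65
tool_pos: [0.5266, 0.152, 0.216]
tcp_rot: [-0.153, 1.567, -0.178]
wrist_force: [0.4, -0.3, -2.8]
width: 0.1
```

```bash
python3 - <<'E'
from h import *
where()
s=imaging.read_camera("scene");t=imaging.read_camera("top")
st=monitor.read_state();tp=st["tool_pos"];Cm=R.from_rotvec(st["tcp_rot"]).as_matrix()@K.T
def pan(im,n,o,w,h,k):
  im=cv2.resize(im[o[1]:o[1]+h,o[0]:o[0]+w],None,fx=k,fy=k,interpolation=cv2.INTER_CUBIC)
  draw(im,n,BO,B,(0,0,255),o,k)
  for p,q in C:
      u=(proj(n,tp+(np.array([p,q])/1000-TC)@Cm.T)-o+.5)*k;cv2.line(im,tuple(int(v) for v in u[0]),tuple(int(v) for v in u[1]),(0,255,0),1,cv2.LINE_AA)
  return im
a=pan(s,"scene",(370,150),130,200,3);b=pan(t,"top",(140,150),130,200,3)
cv2.imwrite("pics/g6.png",np.hstack([a,b]))
where();tip(12,25,.21);tip(12,10,.21);tip(12,-3,.21)
E
```

```text
t 7.65 tip x -15.1 a 11.1 b 59.5 yaw,pit,tilt [ 0.     0.001 -0.211] F [ 0.37 -0.26 -2.75] w 0.1
t 7.75 tip x -14.7 a 10.7 b 60.1 yaw,pit,tilt [-0.001  0.    -0.21 ] F [-0.14  0.63 -2.73] w 0.099
[0.0341, 0.0086, -0.0003, -0.0014, -0.0002, 0.0003]
[0.0488, 0.0117, -0.0003, -0.0014, -0.0002, 0.0003]
[0.0615, 0.0144, -0.0003, -0.0014, -0.0002, 0.0003]
```

View pics/g6.png

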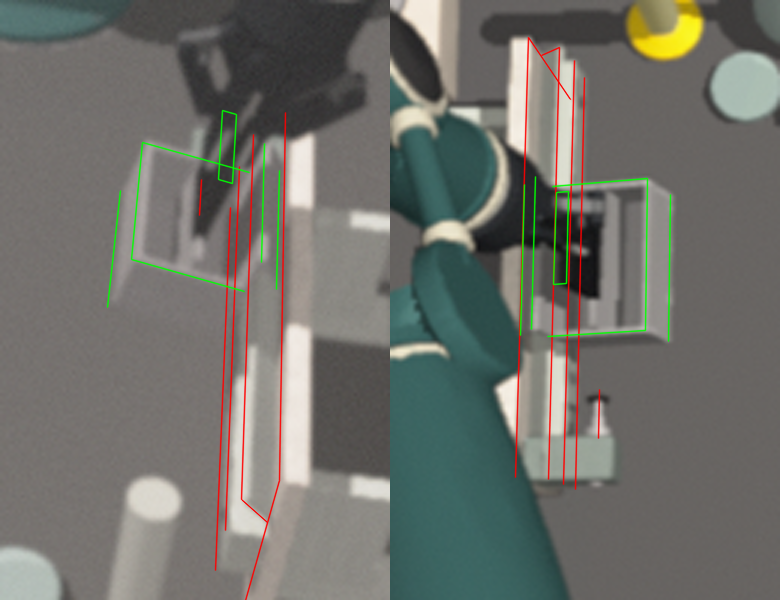

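Request:
jog_arm(rows=[[0.01,0.003,0,0,0,0,0],[0.02,0.0055,0,0,0,0,0],[0.03,0.0078,0,0,0,0,0],[0.04,0.0099,0,0,0,0,0],[0.0488,0.0117,0,0,0,0,0],[0.0488,0.0117,0,0,0,0,0]])

```text
time: 8.35
tool_pos: [0.5255, 0.1524, 0.164]
tcp_rot: [-0.153, 1.57, -0.18]
wrist_force: [0.3, 0.3, -3.9]
width: 0.101
```

```bash
python3 - <<'E'
from h import *
where();tip(12,3,.21);tip(12,-4,.21)
E
```

```text
t 8.35 tip x -16.2 a 11.4 b 7.5 yaw,pit,tilt [-0.001  0.004 -0.212] F [ 0.31  0.34 -3.94] w 0.101
[0.0044, 0.0015, 0.0012, -0.0006, -0.0038, 0.0017]
[0.0113, 0.003, 0.0012, -0.0006, -0.0038, 0.0017]
```

Request:
jog_arm(rows=[[0.003,0.001,0.001,0,-0.003,0,0],[0.006,0.002,0.001,0,-0.003,0,0],[0.009,0.0026,0.001,0,-0.003,0,0],[0.0113,0.003,0.001,0,-0.003,0,0],[0.0113,0.003,0.001,0,-0.003,0,0],[0.0113,0.003,0.001,0,-0.003,0,0]])

```text
time: 8.95
tool_pos: [0.5265, 0.153, 0.1525]
tcp_rot: [-0.153, 1.567, -0.179]
wrist_force: [0.2, -0.2, -3.4]
width: 0.1
```

```bash
python3 - <<'E'
from h import *
where();tip(12,-4,.21);tip(12,-4,.1);tip(12,-4,0)
E
```

```text
t 8.95 tip x -15.1 a 12.0 b -4.0 yaw,pit,tilt [-0.001  0.001 -0.212] F [ 0.25 -0.22 -3.37] w 0.1
[0.0001, -0.0, 0.0001, -0.0007, -0.0006, 0.0017]
[0.0065, -0.0001, 0.0001, -0.0007, -0.0006, 0.1117]
[0.0124, 0.0004, 0.0001, -0.0008, -0.0005, 0.2117]
```

Request:
jog_arm(rows=[[0.001,0,0,0,0,0,0],[0.002,0.0004,0,0,0,0,0],[0.002,0.0004,0,0,0,0,0],[0.002,0.0004,0,0,0,0,0]])

```text
time: 9.35
tool_pos: [0.5269, 0.1534, 0.1507]
tcp_rot: [-0.152, 1.566, -0.179]
wrist_force: [-0.5, 1.2, -1.6]
width: 0.101
```

```bash
python3 - <<'E'
from h import *
where();tip(12,-5,.16);tip(12,-4,.1);tip(12,-4,.05);tip(12,-4,0)
E
```

```text
t 9.35 tip x -14.8 a 12.5 b -5.7 yaw,pit,tilt [-0.001 -0.    -0.211] F [-0.51  1.22 -1.62] w 0.101
[0.0024, -0.0007, -0.0002, -0.0008, 0.0002, 0.0508]
[0.0049, -0.0009, -0.0002, -0.0008, 0.0002, 0.1108]
[0.0079, -0.0007, -0.0002, -0.0008, 0.0003, 0.1608]
[0.0108, -0.0004, -0.0002, -0.0008, 0.0003, 0.2108]
```

```bash
python3 - <<'E'
from h import *
where();tip(13.5,-4,.21);tip(13.5,-4,.14);tip(13.5,-4,.08);tip(14,-4,.03);tip(14,-4,0)
E
```

```text
t 9.35 tip x -14.8 a 12.5 b -5.7 yaw,pit,tilt [-0.001 -0.    -0.211] F [-0.51  1.22 -1.62] w 0.101
[-0.0018, 0.0007, -0.0002, -0.0008, 0.0002, 0.0008]
[0.0023, 0.0005, -0.0002, -0.0008, 0.0002, 0.0708]
[0.0058, 0.0006, -0.0002, -0.0008, 0.0003, 0.1308]
[0.0086, 0.0013, -0.0002, -0.0008, 0.0003, 0.1808]
[0.0104, 0.0016, -0.0002, -0.0008, 0.0003, 0.2108]
```

Request:
jog_arm(rows=[[-0.0018,0.0007,0,0,0,0,0],[0.0003,0.0006,0,0,0,0.035,0],[0.0023,0.0005,0,0,0,0.07,0],[0.0041,0.0005,0,0,0,0.1,0],[0.0058,0.0006,0,0,0,0.13,0],[0.0058,0.0006,0,0,0,0.13,0],[0.0058,0.0006,0,0,0,0.13,0]])

```text
time: 10.05
tool_pos: [0.5267, 0.1522, 0.1449]
tcp_rot: [-0.051, 1.571, -0.078]
wrist_force: [0.3, -0.7, -3.5]
width: 0.101
```

```bash
python3 - <<'E'
from h import *
where();tip(14,-4,.03);tip(14,-4,0);tip(14,-6,0)
E
```

```text
t 10.05 tip x -14.9 a 12.9 b -4.2 yaw,pit,tilt [-0.001  0.    -0.082] F [ 0.33 -0.67 -3.47] w 0.101
[0.0027, 0.0009, -0.0, -0.0013, -0.0002, 0.0519]
[0.0045, 0.0009, -0.0, -0.0013, -0.0002, 0.0819]
[0.0065, 0.001, -0.0, -0.0013, -0.0002, 0.0819]
```

Request:
jog_arm(rows=[[0.0015,0.0003,0,0,0,0.03,0],[0.003,0.0004,0,0,0,0.055,0],[0.0045,0.0005,0,0,0,0.08,0],[0.0045,0.0005,0,0,0,0.082,0],[0.0045,0.0005,0,0,0,0.082,0]])

```text
time: 10.55
tool_pos: [0.5266, 0.1521, 0.1403]
tcp_rot: [0.014, 1.571, -0.014]
wrist_force: [-0.7, 0.0, -2.8]
width: 0.101
```

```bash
python3 - <<'E'
from h import *
where();tip(13.5,-4,0);tip(13.5,-6,0)
E
```

```text
t 10.55 tip x -14.9 a 13.3 b -4.0 yaw,pit,tilt [-0.002  0.    -0.   ] F [-0.68  0.03 -2.78] w 0.101
[-0.0, 0.0002, 0.0001, -0.0019, -0.0003, 0.0001]
[0.002, 0.0002, 0.0001, -0.0019, -0.0003, 0.0001]
```

Request:
jog_arm(rows=[[0.001,0,0,0,0,0,0],[0.002,0,0,0,0,0,0],[0.002,0,0,0,0,0,0]])

```text
time: 10.85
tool_pos: [0.5267, 0.1524, 0.1383]
tcp_rot: [0.014, 1.571, -0.014]
wrist_force: [0.9, 0.3, -2.8]
width: 0.101
```

Request:
jog_arm(rows=[[0.001,0,0,0,0,0,0],[0.001,0,0,0,0,0,0]])

```text
time: 11.05
tool_pos: [0.5269, 0.1529, 0.1375]
tcp_rot: [0.015, 1.57, -0.013]
wrist_force: [0.5, 1.8, -2.1]
width: 0.104
```

```bash
python3 - <<'E'
from h import *
where()
E
```

```text
t 11.05 tip x -14.7 a 14.2 b -6.8 yaw,pit,tilt [-0.002 -0.     0.001] F [ 0.49  1.8  -2.08] w 0.104
```

Request:
jog_arm(rows=[[0,0,0,0,0,0,22],[0,0,0,0,0,0,22],[0,0,0,0,0,0,22],[0,0,0,0,0,0,22],[0,0,0,0,0,0,22],[0,0,0,0,0,0,22]], force=20)

```text
time: 11.65
tool_pos: [0.5269, 0.1529, 0.1375]
tcp_rot: [0.015, 1.57, -0.013]
wrist_force: [0.1, -0.0, -0.8]
width: 0.223
```

```bash
python3 - <<'E'
from h import *
where()
s=imaging.read_camera("scene");t=imaging.read_camera("top")
st=monitor.read_state();tp=st["tool_pos"];Cm=R.from_rotvec(st["tcp_rot"]).as_matrix()@K.T
def pan(im,n,o,w,h,k):
  im=cv2.resize(im[o[1]:o[1]+h,o[0]:o[0]+w],None,fx=k,fy=k,interpolation=cv2.INTER_CUBIC)
  for p,q in C:
      u=(proj(n,tp+(np.array([p,q])/1000-TC)@Cm.T)-o+.5)*k;cv2.line(im,tuple(int(v) for v in u[0]),tuple(int(v) for v in u[1]),(0,255,0),1,cv2.LINE_AA)
  return im
a=pan(s,"scene",(395,180),100,130,4);b=pan(t,"top",(165,190),90,130,4)
cv2.imwrite("pics/g7.png",np.hstack([a,b]))
E
```

```text
t 11.65 tip x -14.7 a 14.1 b -6.7 yaw,pit,tilt [-0.002 -0.     0.001] F [ 0.08 -0.   -0.78] w 0.223
```

View pics/g7.png

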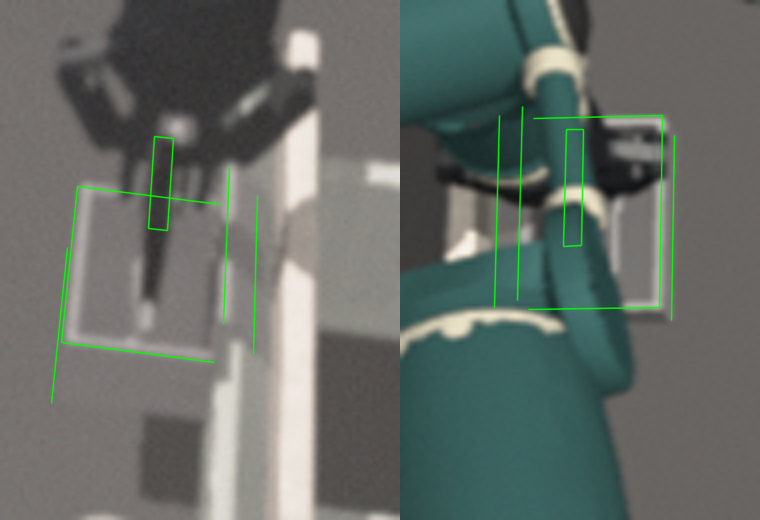

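Request:
jog_arm(rows=[[0,0,0,0,0,0,0],[0,0,0,0,0,0,0],[0,0,0,0,0,0,0],[0,0,0,0,0,0,0],[0,0,-0.002,0,0,0,0],[0,0,-0.005,0,0,0,0],[0,0,-0.008,0,0,0,0],[0,0,-0.011,0,0,0,0],[0,0,-0.014,0,0,0,0],[0,0,-0.016,0,0,0,0],[0,0,-0.016,0,0,0,0]], force=20)

```text
time: 12.85
tool_pos: [0.5103, 0.1533, 0.1375]
tcp_rot: [0.015, 1.571, -0.013]
wrist_force: [-0.1, 2.4, 0.6]
width: 0.109
```

```bash
cat > avg.py <<'E'
from h import *
F=[]
for i in range(10):
    im=imaging.read_camera("top");s=monitor.read_state();F.append(np.r_[s["wrist_force"],s["torque"]])
print(np.mean(F,0).round(3),np.std(F,0).round(2));where()
E
python3 avg.py
```

```text
[-1.977  2.862  1.661  0.678  0.322 -0.052] [0.85 0.49 0.98 0.03 0.11 0.02]
t 13.35 tip x -30.9 a 14.3 b -6.7 yaw,pit,tilt [-0.002  0.     0.001] F [-2.67  3.71  3.38] w 0.111
```

Request:
jog_arm(rows=[[-0.0005,0,-0.002,0,0,0,0],[-0.0005,0,-0.004,0,0,0,0],[-0.0005,0,-0.006,0,0,0,0],[-0.0005,0,-0.008,0,0,0,0],[-0.0005,0,-0.01,0,0,0,0],[-0.0005,0,-0.01,0,0,0,0],[-0.0005,0,-0.01,0,0,0,0]])

```text
time: 14.05
tool_pos: [0.5002, 0.1534, 0.1379]
tcp_rot: [0.014, 1.572, -0.013]
wrist_force: [-1.0, 2.2, -1.2]
width: 0.116
```

```bash
sed -i 's/^print(np.mean/print(np.array(F)[:,0].round(1));print(np.mean/' avg.py; python3 avg.py
```

```text
[ 0.8 -0.3 -1.7 -0.3 -1.4 -1.3 -1.  -1.  -0.7 -0.6]
[-0.754  2.01  -0.927  0.509  0.152 -0.017] [0.69 0.57 0.31 0.04 0.05 0.04]
t 14.55 tip x -41.2 a 14.3 b -6.3 yaw,pit,tilt [-0.002  0.001  0.001] F [-0.63  2.06 -0.91] w 0.11
```

Request:
jog_arm(rows=[[0,0,-0.001,0,0,0,0],[0,0,-0.002,0,0,0,0],[0,0,-0.003,0,0,0,0],[0,0,-0.004,0,0,0,0],[0,0,-0.004,0,0,0,0]])

```text
time: 15.05
tool_pos: [0.4963, 0.1535, 0.138]
tcp_rot: [0.015, 1.571, -0.013]
wrist_force: [-0.5, 1.6, -1.4]
width: 0.109
```

```bash
python3 avg.py
```

```text
[-0.   0.1  0.9 -0.  -0.4  0.4 -0.3  0.   0.4 -0.1]
[ 0.101  1.639 -0.902  0.43  -0.015 -0.058] [0.36 0.61 0.48 0.02 0.04 0.03]
t 15.55 tip x -45.2 a 14.3 b -6.3 yaw,pit,tilt [-0.002  0.001  0.001] F [-0.1   2.   -0.38] w 0.108
```

Request:
jog_arm(rows=[[0,0,-0.001,0,0,0,0],[0,0,-0.002,0,0,0,0],[0,0,-0.003,0,0,0,0],[0,0,-0.003,0,0,0,0]])

```text
time: 15.95
tool_pos: [0.4932, 0.1536, 0.1379]
tcp_rot: [0.015, 1.572, -0.013]
wrist_force: [0.3, 2.3, -1.1]
width: 0.111
```

```bash
python3 avg.py
```

```text
[-0.3  0.9 -0.   1.4 -0.6  0.2 -0.5  0.4  1.   0.5]
[ 0.292  2.096 -0.939  0.501 -0.005 -0.043] [0.63 0.56 0.54 0.04 0.04 0.03]
t 16.45 tip x -48.3 a 14.3 b -6.3 yaw,pit,tilt [-0.002  0.001  0.001] F [ 0.51  2.18 -1.01] w 0.112
```

Request:
jog_arm(rows=[[0,0,-0.001,0,0,0,0],[0,0,-0.002,0,0,0,0],[0,0,-0.002,0,0,0,0]])

```text
time: 16.75
tool_pos: [0.4913, 0.1536, 0.1379]
tcp_rot: [0.015, 1.572, -0.013]
wrist_force: [0.2, 1.2, -2.3]
width: 0.112
```

```bash
python3 avg.py
```

```text
[0.6 0.6 0.  0.6 0.8 0.6 1.1 2.  1.  1. ]
[ 0.831  1.814 -1.102  0.468 -0.128 -0.087] [0.48 0.33 0.6  0.02 0.02 0.02]
t 17.25 tip x -50.2 a 14.2 b -6.3 yaw,pit,tilt [-0.002  0.001  0.001] F [ 0.96  1.99 -1.68] w 0.112
```

Request:
jog_arm(rows=[[0,0,-0.001,0,0,0,0],[0,0,-0.002,0,0,0,0],[0,0,-0.002,0,0,0,0]])

```text
time: 17.55
tool_pos: [0.4895, 0.1536, 0.138]
tcp_rot: [0.015, 1.571, -0.013]
wrist_force: [2.1, 1.7, -1.4]
width: 0.107
```

```bash
python3 avg.py
```

```text
[1.7 2.2 1.5 1.8 1.1 1.9 2.  2.1 1.5 2. ]
[ 1.76   1.71  -0.967  0.429 -0.335 -0.108] [0.3  0.46 0.41 0.03 0.04 0.03]
t 18.05 tip x -52.1 a 14.3 b -6.3 yaw,pit,tilt [-0.002  0.001  0.001] F [ 1.95  2.01 -0.76] w 0.112
```

Request:
jog_arm(rows=[[0,0,-0.0005,0,0,0,0],[0,0,-0.001,0,0,0,0],[0,0,-0.001,0,0,0,0]])

```text
time: 18.35
tool_pos: [0.4885, 0.1536, 0.138]
tcp_rot: [0.014, 1.571, -0.013]
wrist_force: [2.6, 1.7, -0.8]
width: 0.112
```

```bash
python3 avg.py
```

```text
[2.3 2.4 2.  2.1 1.9 2.9 2.6 2.1 2.2 2.5]
[ 2.295  1.678 -1.43   0.401 -0.428 -0.131] [0.28 0.41 0.63 0.03 0.02 0.04]
t 18.85 tip x -53.1 a 14.3 b -6.2 yaw,pit,tilt [-0.002  0.001  0.001] F [ 2.5   1.37 -1.69] w 0.108
```

Request:
jog_arm(rows=[[0,0,0,0,0,0,14],[0,0,0,0,0,0,18],[0,0,0,0,0,0,22],[0,0,0,0,0,0,28],[0,0,0,0,0,0,28],[0,0,0,0,0,0,28],[0,0,0,0,0,0,28],[0,0,0,0,0,0,28]])

```text
time: 19.65
tool_pos: [0.4885, 0.1536, 0.138]
tcp_rot: [0.014, 1.572, -0.013]
wrist_force: [0.4, 0.6, 0.6]
width: 0.28
```

```bash
python3 avg.py; python3 -c "
from h import *
cv2.imwrite('pics/s_rel.png',imaging.read_camera('scene'))"
```

```text
[ 0.3 -1.1  0.5 -0.   0.1 -0.2  0.6  0.7 -0.8 -0.7]
[-0.074  0.126 -0.025 -0.005 -0.012 -0.002] [0.58 0.55 0.59 0.03 0.03 0.03]
t 20.15 tip x -53.1 a 14.3 b -6.2 yaw,pit,tilt [-0.002  0.001  0.001] F [-0.67  0.19  0.53] w 0.282
```

Request:
jog_arm(rows=[[-0.01,0,0,0,0,0,28],[-0.02,0,0,0,0,0,28],[-0.04,0,0,0,0,0,28],[-0.06,0,0,0,0,0,28],[-0.09,0,0,0,0,0,28],[-0.12,0,0,0,0,0,28],[-0.15,0,0,0,0,0,28],[-0.19,0,0,0,0,0,28],[-0.22,0,0,0,0,0,28],[-0.22,0,0,0,0,0,28],[-0.22,0,0,0,0,0,28]])

```text
time: 21.3
tool_pos: [0.4892, 0.1536, 0.3599]
tcp_rot: [0.015, 1.568, -0.012]
wrist_force: [-0.4, 0.9, 0.5]
width: 0.278
```

```bash
python3 - <<'E'
from h import *
where()
a=cv2.imread("pics/s_rel.png");b=imaging.read_camera("scene");cv2.imwrite("pics/s_end.png",b);cv2.imwrite("pics/t_end.png",imaging.read_camera("top"))
# predicted hung corners in scene: front wall bottom/top edges
o=world((*world(BO,[-53,-65,0])[0][:2],BO[2]),[[60,-40,50],[60,40,50],[-60,-40,50],[60,-40,0]]);o[:,2]+=.073
u=proj("scene",o);print(u.round(1))
x,y=u[0].astype(int)
g=lambda i:cv2.cvtColor(i,cv2.COLOR_BGR2GRAY)
for dx,dy in((-12,-30),(5,-15)):
    t=g(a)[y+dy:y+dy+45,x+dx:x+dx+35];r=g(b)[y+dy-8:y+dy+53,x+dx-8:x+dx+43]
    m=cv2.matchTemplate(r,t,cv2.TM_CCOEFF_NORMED);print(cv2.minMaxLoc(m)[1::2])
E
```

```text
t 21.3 tip x -52.3 a 14.2 b 215.7 yaw,pit,tilt [-0.002 -0.003  0.002] F [-0.44  0.87  0.46] w 0.278
[[410.9 252.2]
 [448.3 257. ]
 [414.5 214.6]
 [408.4 267.4]]
(0.990487277507782, (8, 8))
(0.994333028793335, (8, 8))
```

Request:
jog_arm(rows=[[0,-0.05,0,0,0,0,28],[0,-0.1,0,0,0,0,28],[0,-0.15,0,0,0,0,28],[0,-0.2,0,0,0,0,28],[0,-0.25,0,0,0,0,28],[0,-0.3,0,0,0,0,28],[0,-0.3,0,0,0,0,28],[0,-0.3,0,0,0,0,28]])

```text
time: 22.2
tool_pos: [0.4818, -0.1474, 0.3551]
tcp_rot: [0.018, 1.576, -0.015]
wrist_force: [-0.2, -0.5, 0.2]
width: 0.282
```

```bash
python3 - <<'E'
from h import *
a=cv2.imread("pics/top0.png").astype(float);b=np.mean([imaging.read_camera("top").astype(float) for _ in range(4)],0)
ga,gb=a.mean(2),b.mean(2)
print(proj("top",world(BO,[[-110,-55,118],[-114,-55,118],[-113,-25,123],[-113,-105,123],[7,-105,123],[-113,-55,123]])).round(1))
for c in(208,209,210): print(c,ga[268:300,c].round().astype(int).tolist(),gb[268:300,c].round().astype(int).tolist())
cv2.imwrite("pics/t_end.png",b.astype(np.uint8))
cv2.imwrite("pics/t_crop.png",cv2.resize(b.astype(np.uint8)[200:310,165:245],(580,600) ,interpolation=cv2.INTER_CUBIC))
E
```

```text
[[209.2 281.3]
 [209.2 282.9]
 [196.5 282.5]
 [229.4 281.8]
 [230.  233.5]
 [208.8 282.2]]
208 [101, 102, 101, 101, 101, 101, 101, 101, 100, 100, 101, 102, 96, 80, 53, 88, 144, 159, 159, 159, 163, 174, 178, 180, 187, 192, 180, 155, 154, 157, 157, 156] [62, 92, 111, 117, 117, 117, 116, 116, 116, 117, 116, 118, 131, 160, 152, 83, 70, 122, 151, 155, 160, 173, 178, 180, 187, 192, 181, 154, 155, 157, 156, 157]
209 [100, 101, 99, 102, 100, 101, 101, 101, 101, 101, 102, 101, 98, 79, 57, 108, 175, 190, 190, 188, 193, 199, 203, 204, 209, 212, 197, 162, 156, 157, 156, 157] [33, 61, 91, 111, 116, 116, 116, 116, 116, 116, 116, 117, 131, 160, 154, 87, 87, 150, 183, 188, 190, 200, 202, 204, 210, 212, 198, 163, 157, 158, 158, 157]
210 [102, 101, 101, 101, 101, 101, 101, 101, 100, 101, 100, 101, 97, 80, 54, 89, 145, 162, 162, 163, 171, 186, 190, 193, 204, 211, 197, 163, 158, 159, 158, 159] [17, 33, 61, 92, 113, 118, 119, 119, 118, 119, 120, 121, 127, 152, 159, 92, 73, 125, 151, 156, 165, 185, 190, 193, 204, 210, 198, 163, 157, 158, 158, 158]
```

```bash
python3 -c "
from workcell import finish_job,monitor
print(monitor.read_state()['time']);print(finish_job())"
```

```text
22.4
the job is handed in; nothing more can be done
None
```

The caddy is hung on the cleat, slid against the buffer and let go, and I handed the job in at 22.4 s of the 72 s allowed. The hand-in gave no verdict.

**What I did:**
- I gripped the steel caddy by its tab and tipped its front up 12°.
- I put the strip down behind the cleat at about x = -15 mm, which is clear of the buffer, and lowered it level.
- I opened the gripper briefly so the caddy could settle home, then took it again at 20 N.
- I slid it towards the buffer. The spring's 0.5 N/mm slope began at about x = -49 mm, and I stopped about 4 mm further in, at roughly 2 N. I then released it and backed away.

**Last checks:**
- **Gripper:** the wrist force and moment were about zero after release, so the fingers were clear.
- **Caddy at rest:** the scene camera showed no shift between release and after the arm withdrew.
- **Pin:** the top camera shows the pad about 1.5 px (3–4 mm) further back than at the start, so the pin is still pressed but not to its end.
- **Other objects:** nothing touched the other objects that I noticed, but I did not measure their positions again at the end.

**Open points:**
- The two cameras disagreed by up to about 6 mm on the board's position. I used a value between them, and the contact forces agreed with it.
- In the camera views before the grasp, the fingertips looked about 25–30 mm higher or further back than the reported tool position. I never explained that, so I gripped lower on the tab; the grasp held.
- The viewer's 12-picture limit was used up, so I could not look at the final scene. The final level was not measured directly; it rests on the caddy having been level in the gripper.

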